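Clamp a circuit board under the ratchet hold-down arm

TASK

The hold-down arm of the board clamp is propped up by its ratchet. Press the broad tail plate of the pawl fully down to free the pawl from the teeth, push the arm by its cross bar all the way down onto the circuit board, then press the round stud on the pawl's nose fully down so that the arm is locked. Only press and push with the fingers: do not pinch or lift anything, do not raise the arm, and leave the board and the loose things around it where they are.

Things in the scene. Friction and masses are not known exactly. Their poses are not given: they have to be found in the camera images.
- clamp: Board clamp bolted to the bench: aluminium base plate 320 x 120 x 12 mm. Origin: middle of the plate's underside, on the bench. Its x axis runs lengthwise, from the arm's cross bar (-x end, where the board lies) to the pawl's tail plate (+x end); y is across, parallel to the hinge axes; z up. Two dark steel cheeks at y = +-12 to 17 mm, up to 80 mm high from x = 10 to 100 mm (123 mm high at the pawl pivot), carry the arm and the pawl. The clamp's position and heading vary.
- holddown_hinge (a point): Hinge axis of the hold-down arm, fixed in the clamp, 75 mm above the bench; the axis is the clamp's y.
- holddown_bar (a point): Centre of the arm's cross bar: a black round bar, diameter 18 mm, 56 mm long along the clamp's y, at the free end of the arm, 160 mm from the hinge axis. It swings in the clamp's vertical x-z plane: with joint value a it lies 160*cos(a) mm from the hinge towards the clamp's -x and 160*sin(a) mm above the hinge. Push it from above along that arc; the bar's top is 9 mm above this point at every angle.
- holddown (a joint): Angle of the hold-down arm in rad: 0 = fully down (level, against its stop, rubber foot on the board's chip), larger = raised. Starts at about 0.62 to 0.67. While the pawl is engaged its tooth blocks the arm in both directions, apart from up to about 0.05 rad of play either way. With the pawl free the hinge is stiff: the arm stays where it is left and takes 2 to 5 N on the bar to push down.
- pawl_tail (a point): Centre of the top face of the pawl's tail: a broad square steel plate 36 x 36 mm, 6 mm thick, 52 mm from the pawl's pivot towards the clamp's +x; 134 mm above the bench while engaged. Pressing it down by 17 mm (about 2 to 3 N) frees the pawl.
- pawl_nose (a point): Centre of the top of the pawl's nose: a round steel stud, diameter 20 mm, standing above the toothed wheel, 50 mm from the pawl's pivot towards the clamp's -x; 138 mm above the bench while engaged, about 154 mm when free. Pressing it down to 138 mm (about 2 to 3 N) engages the pawl.
- pawl (a joint): Angle of the pawl, a see-saw in rad: 0 = engaged, its tooth 7 mm deep between the wheel's teeth (start); 0.32 = free, against its stop; the teeth clear one another above about 0.17. Friction keeps it where it is left. It can only be fully engaged when the arm stands with a gap under the pawl's tooth, as it does fully down (arm 0); there it then lets the arm rise by less than 0.04.
- board: Loose green circuit board, 100 x 80 x 2 mm, with a 28 x 28 mm black chip in the middle, on the clamp's four brass posts between locating pins, 100 mm from the clamp's origin towards its -x; origin at the middle of its underside, 22 mm above the bench. To be left in place.
- spool: Bystander: grey wire spool, diameter 54, 42 mm high, standing beside the clamp; origin at the middle of its underside.
- flux_bottle: Bystander: small white bottle, diameter 32, 65 mm high, standing beside the clamp; origin at the middle of its underside.
- screwdriver: Bystander: screwdriver 160 mm long with black handle, lying beside the clamp.
- heat_sink: Bystander: finned aluminium heat sink 36 x 36 x 20 mm, beside the clamp; origin at the middle of its underside.
- spare_board: Bystander: a second green circuit board of the same kind, lying on the bench away from the clamp.
- parts_tray: Bystander: black divided tray 130 x 90 x 28 mm away from the clamp.
- tip_pot: Bystander: steel pot, diameter 60, 45 mm high, away from the clamp.
There are look-alikes about, which are no part of the job. What is shaped like the board but pink is not meant.

How it is judged (in metres and radians):
On the way, in this order (a step that is already met when the one before it is completed fails the run):
1. the pawl is pressed free (above 0.24 rad) while the arm is still up (above 0.55 rad) (value of joint pawl above 0.24 rad and value of joint holddown above 0.55 rad), for 0.2 s.
2. the arm is pushed fully down (below 0.03 rad) past the teeth with the pawl still free (above 0.2 rad) (value of joint holddown below 0.03 rad and value of joint pawl above 0.2 rad), for 0.2 s.
3. the pawl is pressed home (below 0.05 rad) with the arm down (below 0.045 rad) (value of joint pawl below 0.05 rad and value of joint holddown below 0.045 rad), for 0.2 s.
At the end, for the whole second after the job is handed in: The arm is down (below 0.045 rad), the pawl is engaged (below 0.05 rad), the board lies still within 8 mm of where it was, and the bystanders are within 20 mm of where they were (all of step 3 and distance of board from where it was at the start of the episode below 0.008 m and linear speed of board below 0.02 m/s and distance of each of spool, flux_bottle, screwdriver, heat_sink, spare_board, parts_tray, tip_pot from where it was at the start of the episode below 0.02 m); the robot touches nothing.
It fails at once if the arm is raised (above 0.74 rad) instead of pushed down (value of joint holddown above 0.74 rad).
It fails at once if the board is shifted or lifted by more than 10 mm (distance of board from where it was at the start of the episode above 0.01 m).
It fails at once if a loose bystander is moved or lifted by more than 20 mm (distance of any of spool, flux_bottle, screwdriver, heat_sink, spare_board, parts_tray, tip_pot from where it was at the start of the episode above 0.02 m).
It also fails if it takes over 48 s, if anything falls off the work surface, if the arm or the gripper's body presses on something with over 40 N, if the wrist force passes 120 N, or if a joint passes its speed limit or range.

ROBOT

A 6-joint arm with a two-finger parallel gripper is mounted at the origin on the work surface. World frame = base frame: x ahead of the robot, y to its left, z up, the work surface at z = 0. Lengths are in mm, angles in degrees, forces in N, time in s.
With the tool pointing down it reaches from about 375 to 825 mm from the base axis. Payload 5.5 kg.
Tool frame: the origin (TCP) lies on the centre line of the jaws, within the pads' length; the fingertips stand 11 mm ahead of it and the grasp point (between the pads) lies 8 mm behind it; z points along the fingers, y is the line along which they close (so a half turn about z gives the same grasp; the last joint's range is limited). The gripper opens to 85 mm and grips with 20 to 120 N. Pads are 22 mm wide; open, the fingers measure 114 mm over their backs; the gripper's body (76 mm by 85 mm) begins 54 mm behind the grasp point. The pads swing forward as they close: fully open they stand 13 mm farther back than shut.
Start: joints at [-72.995, 17.962, -2.699, 69.339, 0, 90], TCP at [175.474, -573.763, 242.299] pointing down, gripper open.
Joint ranges: [-152.73, 152.73], [-39.44, 99.34], [-58.76, 71.6], [-118.89, 123.64], [-81.53, 83.1], [-180, 180]. Speed limits (degrees/s): [136.94, 136.94, 172.46, 180, 180, 180].

INTERFACE

Orientations are given as a 3x3 rotation matrix whose columns are the frame's x, y, z axes.
In Python, from plant import r, eyes gives the robot as it stands. The module is installed in compiled form; this text tells all that it offers.
- The arm moves only by the tool arm_command, never from a script. Its argument "deltas" is a list that holds one entry, the list of rows, each a list of 6 numbers: the shift along the tool's x, y, z in units of 30 mm (1.0 is 30 mm), then the turn, a rotation vector about the tool's x, y, z in rad. In form: [[[tx, ty, tz, wx, wy, wz], ...]]. A call has 1 to 10 rows; each row is the pose to reach, as a shift and turn from the pose commanded when the call began, along the tool's axes at that moment; what a row does not reach only later rows make up. A row lasts 1/10 s, in which the tool goes at most 50 mm and 8.59 degrees, less where a joint would pass 70% of its speed; a pose out of reach is approached as far as the arm can. A call with a gripper value outside its range is refused whole. "claw" is the opening in per cent of the stroke, from 0 (shut) to 100 (fully open), set as the call begins (left out, the last holds). The fingers move at their own pace and stop on an object; the grip force is fixed at half the most. Time passes only in rows, so rows that repeat a pose let the fingers close. It gives the time, the measured TCP pose, the force, the opening and the grip force at its end, in the units of the state.
- r.observe(): the state, without advancing time (a new reading comes with each control period).
- eyes.get_image(name): name is "scene" or "top" or "wrist"; returns a dict with "image" (384x512x3 uint8, blue, green, red), "camera_matrix" (3x3 intrinsics, pixels), "k1" (the pictures are not rectified: a ray, as slopes to the right and down, at radius r is drawn at 1 + k1 r^2 times it, then the intrinsics apply), "extrinsics" (4x4, takes a point from camera to world coordinates); the wrist camera has in their place "T_tool_cam" (4x4, takes a point from camera to tool coordinates, whose origin is the TCP and whose axes are the flange's). Camera axes: x right, y down, z forward; pixel columns grow to the right and rows downward; lengths in mm; the calibration is good to about 2 mm. A picture is of the moment at which its call begins: read the wrist's pose just before it. There is no depth.
- r.finish_job(): hands the job in; it is judged then, once.
The state is a dict: "time_s": time; "joint_positions": joint angles; "joint_velocities": joint speeds; "joint_torque": joint torques, N m; "eef_pos": TCP position; "orientation": TCP orientation; "wrist_force": force on the tool from outside, world axes, zero at the start; "wrist_torque": the same for the moment, N m; "finger_gap": finger opening in mm; "gripper_force": force on a finger pad.
Only numpy, scipy, OpenCV 4.12 (cv2) and the standard library are available. Lean on these libraries where they do the work, as an engineer would, in place of code of your own. Each camera call takes 0.05 s, during which the arm holds its last target. There are 200 camera calls.

## Working session

There is one attempt and no reset: what is moved stays moved. The work goes in short steps, Python scripts to look and compute and a tool call to move; the robot and the scene stay as the last step left them, time stands still between calls to the robot, and variables do not carry over. Pictures are saved under pics/ and viewed, at most 10 in all, crops included, and the job is handed in when it is done.

Besides the shell and the picture viewer there is one more tool, called after "Emit:" by a JSON object that holds its "api" and its "payload", one argument or row to a line. arm_command: Moves the arm, as the interface text tells. Its arguments: {"type":"object","properties":{"deltas":{"type":"array"},"claw":{"type":"number"}},"required":["deltas"]}

```bash
mkdir -p pics; cat > h.py <<'E'
import numpy as np,cv2
from plant import r,eyes
def grab(n,f):
    s=r.observe(); d=eyes.get_image(n); cv2.imwrite(f,d["image"]); 
    if n=="wrist":
        T=np.eye(4);T[:3,:3]=np.array(s["orientation"]).reshape(3,3);T[:3,3]=s["eef_pos"]
        d["extrinsics"]=T@np.array(d["T_tool_cam"])
    np.savez(f[:-4]+".npz",K=d["camera_matrix"],k=d["k1"],E=d["extrinsics"]); return d
def ray(f,u,v):
    z=np.load(f[:-4]+".npz");K=z["K"]
    p=cv2.undistortPoints(np.array([[[u,v]]],float),K,np.array([float(z["k"]),0,0,0]))[0,0]
    E=z["E"];return E[:3,3],E[:3,:3]@np.array([p[0],p[1],1])
def onz(f,u,v,h):
    o,d=ray(f,u,v);return (o+d*(h-o[2])/d[2]).round(1)
def proj(f,P):
    z=np.load(f[:-4]+".npz");E=np.linalg.inv(z["E"])
    q=cv2.projectPoints(np.array(P,float).reshape(-1,1,3),cv2.Rodrigues(E[:3,:3])[0],E[:3,3],z["K"],np.array([float(z["k"]),0,0,0]))[0]
    return q[:,0].round(1)
E
python3 - <<'E'
from h import *
s=r.observe();print(s["time_s"],s["eef_pos"],np.round(s["orientation"],3).tolist(),s["finger_gap"])
for n in("scene","top"):
    d=grab(n,f"pics/{n}0.png");print(np.round(d["extrinsics"],2).tolist())
E
```

```text
0.0 [ 175.29895557 -573.20978178  241.43533709] [[0.956, 0.292, -0.0], [0.292, -0.956, 0.002], [0.0, -0.002, -1.0]] 85.36761005364731
[[-0.52, 0.6, -0.61, 1322.87], [0.85, 0.36, -0.38, 513.79], [-0.0, -0.72, -0.7, 1022.72], [0.0, 0.0, 0.0, 1.0]]
[[0.02, -1.0, 0.09, 411.91], [-1.0, -0.02, -0.01, 13.04], [0.01, -0.09, -1.0, 1088.86], [0.0, 0.0, 0.0, 1.0]]
```

View pics/top0.png

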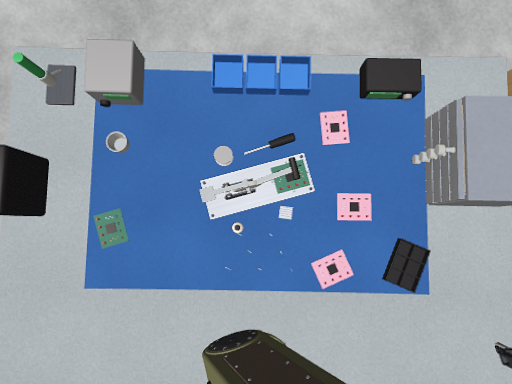

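View pics/scene0.png

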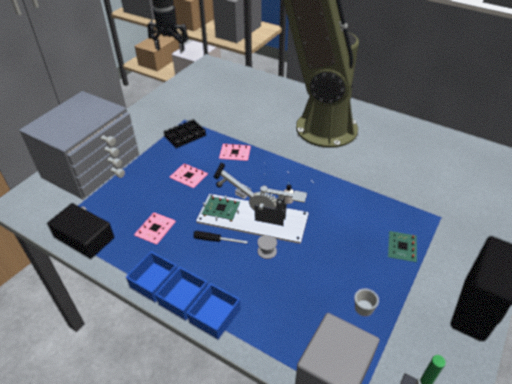

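Top view: the plate is centred near (258,186). The arm's bar is at about (294,168), over the board at the right, and the tail plate is at about (208,193). The spool is at (223,155), the bottle at (237,228), the heat sink at (286,212) and the screwdriver at (270,144). The scene view agrees.

```bash
python3 - <<'E'
from h import *
f="pics/top0.png";im=cv2.imread(f)
hsv=cv2.cvtColor(im,cv2.COLOR_BGR2HSV)
m=(~((hsv[...,0]>100)&(hsv[...,0]<130)&(hsv[...,1]>120))).astype(np.uint8)*255
box=np.zeros_like(m);box[148:222,195:320]=1;m*=box
m=cv2.morphologyEx(m,cv2.MORPH_OPEN,np.ones((3,3)))
n,l,st,c=cv2.connectedComponentsWithStats(m)
i=l[188,270] or l[186,258];print(st[1:].tolist())
cn=max(cv2.findContours(m,cv2.RETR_EXTERNAL,cv2.CHAIN_APPROX_NONE)[0],key=cv2.contourArea)
b=cv2.boxPoints(cv2.minAreaRect(cn));print(b.tolist())
P=np.array([onz(f,*p,12) for p in b]);print(P.tolist(),[np.linalg.norm(P[k]-P[k-1]).round(1) for k in range(4)])
C=P.mean(0);e=[P[k]-P[k-1] for k in range(4)];L=max(e,key=np.linalg.norm);ax=L/np.linalg.norm(L)
if ax[1]<0:ax=-ax
print("C",C,"ax",ax,np.degrees(np.arctan2(ax[1],ax[0])))
print("tail",onz(f,208,193,134),"bar",onz(f,294,168,180))
crop=cv2.resize(im[135:240,190:325],None,fx=5.9,fy=5.7,interpolation=cv2.INTER_CUBIC);cv2.imwrite("pics/c1.png",crop)
E
```

```text
[[214, 148, 20, 18, 305], [199, 153, 116, 67, 4487], [279, 206, 14, 14, 173]]
[[196.10772705078125, 181.06150817871094], [304.0769348144531, 151.61537170410156], [314.8769226074219, 191.2153778076172], [206.90771484375, 220.66151428222656]]
[[547.7, 185.5, 12.0], [642.7, -134.4, 12.0], [524.1, -167.3, 12.0], [431.1, 150.0, 12.0]] [np.float64(121.9), np.float64(333.7), np.float64(123.1), np.float64(330.6)]
C [536.4    8.45  12.  ] ax [-0.28468004  0.95862259 -0.        ] 106.53972424970424
tail [501.4 133.8 134. ] bar [564.4 -86.3 180. ]
```

View pics/c1.png

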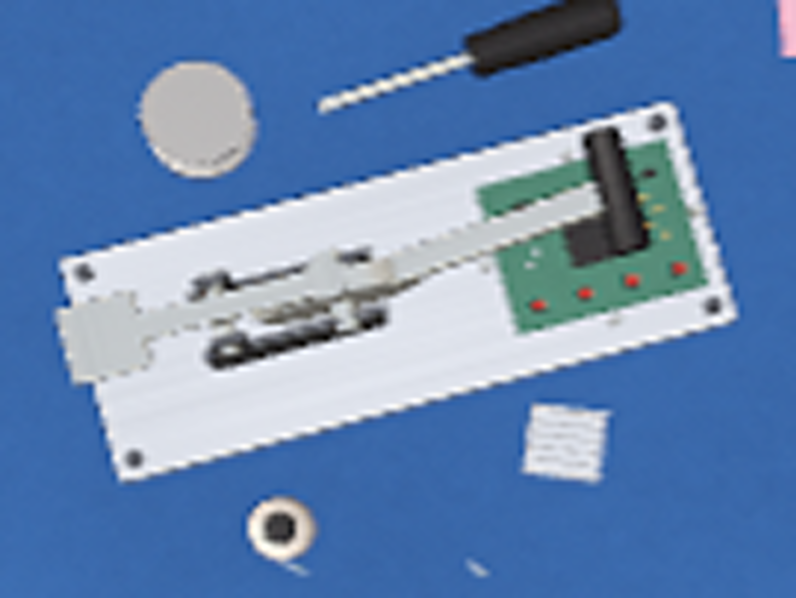

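The crop shows the plate corners at (62,260), (675,103), (737,318) and (122,480), the tail plate at (108,335), the bar at (617,190), and the nose stud probably near (370,270).

```bash
python3 - <<'E'
from h import *
f="pics/top0.png"
g=lambda u,v,h:onz(f,u/5.9+190-.4,v/5.7+135-.4,h)
P=np.array([g(*p,12) for p in[(62,260),(675,103),(737,318),(122,480)]])
print(P.tolist(),[np.linalg.norm(P[k]-P[k-1]).round(1) for k in range(4)])
C=P.mean(0);ax=(P[0]+P[3]-P[1]-P[2]);ax/=np.linalg.norm(ax);ay=np.array([-ax[1],ax[0],0])
print("C",C,"ax",ax,np.degrees(np.arctan2(ax[1],ax[0])))
for n,u,v,h in[("tail",108,335,134),("bar",617,190,180),("nose",370,270,138),("board",592,237,24)]:
    q=g(u,v,h);print(n,q,"clamp",((q-C)@ax).round(1),((q-C)@ay).round(1))
E
```

```text
[[550.4, 173.8, 12.0], [639.5, -134.2, 12.0], [526.6, -166.2, 12.0], [436.7, 140.3, 12.0]] [np.float64(118.5), np.float64(320.6), np.float64(117.3), np.float64(319.4)]
C [538.3     3.425  12.   ] ax [-0.27967     0.96009619  0.        ] 106.24051051576706
tail [500.4 134.1 134. ] clamp 136.1 -0.2
bar [564.6 -86.8 180. ] clamp -94.0 -0.0
nose [532.3  18.2 138. ] clamp 15.9 1.6
board [566.  -91.7  24. ] clamp -99.1 0.0
```

Emit:
{"api": "arm_command", "payload": {
  "deltas": [
    [[0.86,-0.97,0,0,0,0],[1.9,-2.1,0,0,0,0],[3.0,-3.4,0,0,0,0],[4.1,-4.6,0,0,0,0],[5.2,-5.8,0,0,0,0],[6.2,-7.0,0,0,0,0],[7.2,-8.1,0,0,0,0],[8.1,-9.1,0,0,0,0],[8.6,-9.7,0,0,0,0],[8.6,-9.7,0,0,0,0]]
  ],
  "claw": 0
}}

```text
time_s: 1.1
eef_pos: [337.6, -217.6, 242.1]
orientation: [[0.955, 0.297, -0.0], [0.297, -0.955, 0.001], [0.0, -0.001, -1.0]]
wrist_force: [-0.2, -0.1, 0.3]
finger_gap: 0.2
gripper_force: 0.0
```

Emit:
{"api": "arm_command", "payload": {
  "deltas": [
    [[0.86,-0.97,0,0,0,0],[1.9,-2.1,0,0,0,0],[3.0,-3.4,0,0,0,0],[4.1,-4.6,0,0,0,0],[5.2,-5.8,0,0,0,0],[6.2,-7.0,0,0,0,0],[7.2,-8.0,0,0,0,0],[8.1,-9.0,0,0,0,0],[8.65,-9.6,0,0,0,0],[8.65,-9.6,0,0,0,0]]
  ]
}}

```text
time_s: 2.1
eef_pos: [502.4, 133.1, 241.6]
orientation: [[0.955, 0.295, -0.0], [0.295, -0.955, 0.0], [-0.0, -0.0, -1.0]]
wrist_force: [0.0, -0.6, 0.2]
finger_gap: 0.0
gripper_force: 0.0
```

```bash
python3 - <<'E'
from h import *
s=r.observe();print(s["eef_pos"],s["wrist_force"])
d=grab("wrist","pics/w1.png");print(np.round(d["T_tool_cam"],2).tolist())
C=np.array([538.3,3.4,0]);ax=np.array([-.28,.96,0])
print(proj("pics/w1.png",[C+136*ax+[0,0,134],C+34*ax+[0,0,138],s["eef_pos"]+np.array([0,0,-11])]))
E
```

```text
[502.42901639 133.0623948  241.56789768] [ 0.04800117 -0.64881438  0.16798599]
[[-0.0, -0.95, -0.31, 79.51], [1.0, -0.0, 0.0, 0.6], [-0.0, -0.31, 0.95, -132.27], [0.0, 0.0, 0.0, 1.0]]
[[251.7 189. ]
 [388.3 192.7]
 [253.3 250.1]]
```

View pics/w1.png

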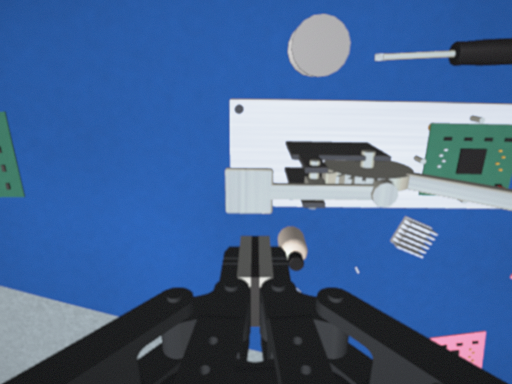

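The wrist view shows the tail plate at (249,190) and the stud at (385,192), both within about 3 px (2 mm) of my prediction. The fingers are shut above the tail, so I'm going down.

Emit:
{"api": "arm_command", "payload": {
  "deltas": [
    [[-0.05,-0.1,0.6,0,0,0],[-0.05,-0.1,1.5,0,0,0],[-0.05,-0.1,2.4,0,0,0],[-0.05,-0.1,2.85,0,0,0],[-0.05,-0.1,3.0,0,0,0],[-0.05,-0.1,3.1,0,0,0],[-0.05,-0.1,3.2,0,0,0],[-0.05,-0.1,3.3,0,0,0],[-0.05,-0.1,3.4,0,0,0],[-0.05,-0.1,3.4,0,0,0]]
  ]
}}

```text
time_s: 3.15
eef_pos: [499.2, 134.2, 140.7]
orientation: [[0.956, 0.293, 0.001], [0.293, -0.956, 0.001], [0.001, -0.001, -1.0]]
wrist_force: [0.1, 1.3, 1.1]
finger_gap: -0.2
gripper_force: 0.7
```

Emit:
{"api": "arm_command", "payload": {
  "deltas": [
    [[0,0,0.1,0,0,0],[0,0,0.2,0,0,0],[0,0,0.25,0,0,0],[0,0,0.3,0,0,0],[0,0,0.35,0,0,0],[0,0,0.35,0,0,0]]
  ]
}}

```text
time_s: 3.75
eef_pos: [498.9, 134.1, 131.0]
orientation: [[0.956, 0.293, 0.001], [0.293, -0.956, 0.001], [0.001, -0.001, -1.0]]
wrist_force: [-3.9, 3.0, 12.8]
finger_gap: -0.1
gripper_force: 6.7
```

Emit:
{"api": "arm_command", "payload": {
  "deltas": [
    [[0,0,0.05,0,0,0],[0,0,0.08,0,0,0],[0,0,0.08,0,0,0]]
  ]
}}

```text
time_s: 4.05
eef_pos: [499.2, 134.1, 130.3]
orientation: [[0.956, 0.293, 0.002], [0.293, -0.956, 0.001], [0.002, -0.001, -1.0]]
wrist_force: [-8.7, 1.7, 27.9]
finger_gap: 0.0
gripper_force: 13.7
```

The force rose sharply, so the pawl is at its stop. I'll back off and check.

Emit:
{"api": "arm_command", "payload": {
  "deltas": [
    [[0,0,-0.3,0,0,0],[0,0,-1.2,0,0,0],[0,0,-2.4,0,0,0],[0,0,-3.5,0,0,0],[0,0.5,-3.8,0,0,0],[0,1.5,-3.8,0,0,0],[0,2.5,-3.8,0,0,0],[0,3.2,-3.8,0,0,0],[0,3.4,-3.8,0,0,0],[0,3.4,-3.8,0,0,0]]
  ]
}}

```text
time_s: 5.05
eef_pos: [528.2, 34.8, 240.4]
orientation: [[0.957, 0.29, -0.002], [0.29, -0.957, -0.001], [-0.002, 0.0, -1.0]]
wrist_force: [0.1, -0.4, 0.4]
finger_gap: -0.1
gripper_force: 0.0
```

```bash
python3 - <<'E'
from h import *
s=r.observe();print(s["time_s"],s["eef_pos"],s["wrist_force"])
grab("wrist","pics/w2.png")
C=np.array([538.3,3.4,0]);ax=np.array([-.28,.96,0])
print(proj("pics/w2.png",[C+136*ax+[0,0,134],C+136*ax+[0,0,117],C+34*ax+[0,0,138],C+34*ax+[0,0,154],C-94*ax+[0,0,180]]))
E
```

```text
5.05 [528.15764035  34.81428928 240.41462397] [ 0.13569643 -0.39694141  0.37539049]
[[116.3 184.4]
 [124.5 177.8]
 [252.3 187.4]
 [252.2 194.8]
 [456.6 210.7]]
```

View pics/w2.png

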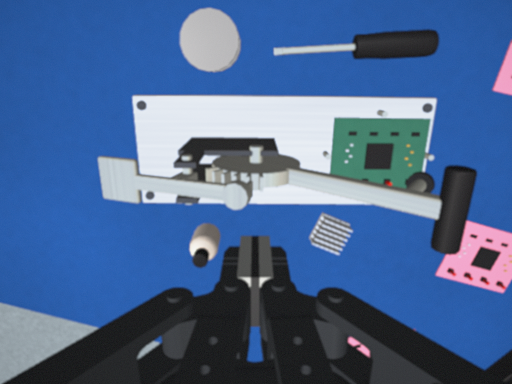

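The stud is now at (236,195), so it has risen and the pawl is free. The bar is at (455,210), as predicted, so I'm going to it.

Emit:
{"api": "arm_command", "payload": {
  "deltas": [
    [[0,0.7,0,0,0,0],[0,1.8,0,0,0,0],[0,3.0,0,0,0,0],[0,3.9,0.2,0,0,0],[0,4.2,0.7,0,0,0],[0,4.2,1.2,0,0,0],[0,4.2,1.5,0,0,0],[0,4.2,1.5,0,0,0]]
  ]
}}

```text
time_s: 5.9
eef_pos: [564.6, -83.5, 195.1]
orientation: [[0.956, 0.293, -0.002], [0.293, -0.956, 0.0], [-0.002, -0.001, -1.0]]
wrist_force: [-0.2, 0.8, -0.3]
finger_gap: 0.1
gripper_force: 0.0
```

Emit:
{"api": "arm_command", "payload": {
  "deltas": [
    [[0,0,0.15,0,0,0],[0,0.15,0.4,0,0,0],[0,0.3,0.65,0,0,0],[0,0.42,0.85,0,0,0],[0,0.53,1.05,0,0,0],[0,0.62,1.25,0,0,0],[0,0.7,1.4,0,0,0],[0,0.75,1.54,0,0,0],[0,0.75,1.54,0,0,0]]
  ]
}}

```text
time_s: 6.8
eef_pos: [571.3, -105.4, 149.2]
orientation: [[0.956, 0.293, -0.002], [0.293, -0.956, 0.001], [-0.001, -0.002, -1.0]]
wrist_force: [0.0, -0.1, -0.8]
finger_gap: -0.3
gripper_force: 0.0
```

The force reads almost zero, so I'll check with a look.

```bash
python3 - <<'E'
from h import *
grab("wrist","pics/w3.png");print(r.observe()["wrist_force"])
C=np.array([538.3,3.4,0]);ax=np.array([-.28,.96,0])
print(proj("pics/w3.png",[C-115*ax+[0,0,139],C-93*ax+[0,0,180]]))
E
```

```text
[ 0.11424222 -0.08430934  0.10120632]
[[255.9 253.3]
 [195.7 309.2]]
```

View pics/w3.png

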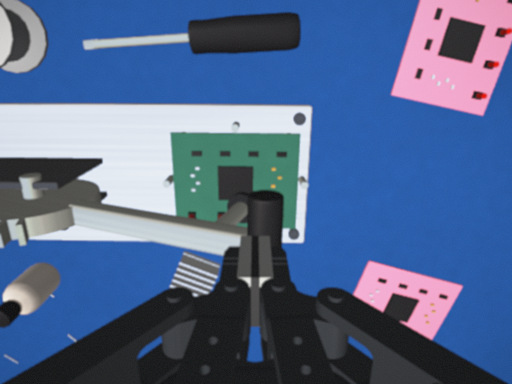

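The bar (column 264) is directly under the fingers (column 255) and has gone down with them. I'll continue along the arc with a shift of about 4 mm.

Emit:
{"api": "arm_command", "payload": {
  "deltas": [
    [[0,0.15,0.15,0,0,0],[0,0.22,0.4,0,0,0],[0,0.3,0.65,0,0,0],[0,0.35,0.9,0,0,0],[0,0.4,1.15,0,0,0],[0,0.42,1.35,0,0,0],[0,0.44,1.5,0,0,0],[0,0.45,1.65,0,0,0],[0,0.45,1.75,0,0,0],[0,0.45,1.75,0,0,0]]
  ]
}}

```text
time_s: 7.85
eef_pos: [575.5, -118.3, 97.1]
orientation: [[0.956, 0.293, -0.001], [0.293, -0.956, 0.001], [-0.001, -0.001, -1.0]]
wrist_force: [0.0, 0.5, 0.3]
finger_gap: -0.1
gripper_force: 0.0
```

Emit:
{"api": "arm_command", "payload": {
  "deltas": [
    [[0,0,0.08,0,0,0],[0,0,0.15,0,0,0],[0,0,0.15,0,0,0]]
  ]
}}

```text
time_s: 8.15
eef_pos: [575.8, -118.5, 94.5]
orientation: [[0.956, 0.293, 0.0], [0.293, -0.956, 0.0], [0.0, -0.0, -1.0]]
wrist_force: [-3.6, 0.4, 11.8]
finger_gap: -0.2
gripper_force: 5.9
```

Emit:
{"api": "arm_command", "payload": {
  "deltas": [
    [[0,0,0.05,0,0,0],[0,0,0.06,0,0,0],[0,0,0.06,0,0,0]]
  ]
}}

```text
time_s: 8.45
eef_pos: [575.9, -118.5, 94.1]
orientation: [[0.956, 0.293, 0.001], [0.293, -0.956, 0.0], [0.001, 0.0, -1.0]]
wrist_force: [-8.0, 1.4, 23.3]
finger_gap: 0.0
gripper_force: 11.4
```

Emit:
{"api": "arm_command", "payload": {
  "deltas": [
    [[0,0,-0.3,0,0,0],[0,0,-1.2,0,0,0],[0,0,-2.4,0,0,0],[0,0,-3.6,0,0,0],[0,0,-4.6,0,0,0],[0,-1.0,-5.0,0,0,0],[0,-2.4,-5.0,0,0,0],[0,-3.8,-5.0,0,0,0],[0,-4.8,-5.0,0,0,0],[0,-5.1,-5.0,0,0,0]]
  ]
}}

```text
time_s: 9.45
eef_pos: [530.0, 30.2, 241.4]
orientation: [[0.955, 0.295, -0.001], [0.295, -0.955, 0.001], [-0.0, -0.001, -1.0]]
wrist_force: [0.4, -0.6, 0.0]
finger_gap: -0.0
gripper_force: 0.0
```

```bash
python3 - <<'E'
from h import *
s=r.observe();print(s["time_s"],s["eef_pos"],s["wrist_force"])
grab("wrist","pics/w4.png")
C=np.array([538.3,3.4,0]);ax=np.array([-.28,.96,0])
print(proj("pics/w4.png",[C+34*ax+[0,0,138],C+44*ax+[0,0,154],C-126*ax+[0,0,84]]))
E
```

```text
9.45 [530.02641869  30.15373043 241.43300679] [ 0.44754528 -0.63477705  0.0424447 ]
[[245.8 187.7]
 [230.8 194.8]
 [425.  171.3]]
```

View pics/w4.png

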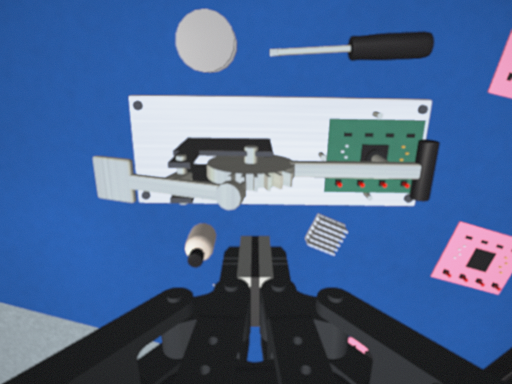

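The bar is fully down at (427,170), the board is in place, and the stud is at (230,195), still up. Next I press the stud.

Emit:
{"api": "arm_command", "payload": {
  "deltas": [
    [[0,-0.3,0.5,0,0,0],[0,-0.5,1.3,0,0,0],[0,-0.5,2.0,0,0,0],[0,-0.5,2.4,0,0,0],[0,-0.48,2.55,0,0,0],[0,-0.42,2.67,0,0,0],[0,-0.35,2.8,0,0,0],[0,-0.27,2.92,0,0,0],[0,-0.2,3.04,0,0,0],[0,-0.2,3.04,0,0,0]]
  ]
}}

```text
time_s: 10.5
eef_pos: [529.6, 33.2, 149.9]
orientation: [[0.956, 0.292, 0.0], [0.292, -0.956, 0.001], [0.0, -0.001, -1.0]]
wrist_force: [0.2, -0.6, 0.3]
finger_gap: -0.1
gripper_force: 0.0
```

Emit:
{"api": "arm_command", "payload": {
  "deltas": [
    [[0,0,0.07,0,0,0],[0,0,0.13,0,0,0],[0,0,0.13,0,0,0]]
  ]
}}

```text
time_s: 10.8
eef_pos: [530.0, 33.2, 148.4]
orientation: [[0.956, 0.293, 0.002], [0.293, -0.956, -0.0], [0.002, 0.001, -1.0]]
wrist_force: [-4.5, -2.4, 16.6]
finger_gap: -0.0
gripper_force: 8.3
```

Emit:
{"api": "arm_command", "payload": {
  "deltas": [
    [[0,0,0.05,0,0,0],[0,0,0.05,0,0,0],[0,0,0.05,0,0,0]]
  ]
}}

```text
time_s: 11.1
eef_pos: [530.2, 33.2, 148.0]
orientation: [[0.956, 0.293, 0.003], [0.293, -0.956, -0.0], [0.003, 0.001, -1.0]]
wrist_force: [-8.1, -3.5, 25.7]
finger_gap: -0.0
gripper_force: 12.7
```

Emit:
{"api": "arm_command", "payload": {
  "deltas": [
    [[0,0,-0.3,0,0,0],[0,0,-1.2,0,0,0],[0,0,-2.2,0,0,0],[0,0,-3.0,0,0,0],[0,0,-3.2,0,0,0],[0,0,-3.2,0,0,0]]
  ]
}}

```text
time_s: 11.7
eef_pos: [529.9, 33.7, 241.3]
orientation: [[0.956, 0.293, 0.001], [0.293, -0.956, 0.001], [0.002, -0.0, -1.0]]
wrist_force: [0.1, -0.4, -0.3]
finger_gap: -0.0
gripper_force: 0.0
```

```bash
python3 - <<'E'
from h import *
s=r.observe();print(s["time_s"],s["eef_pos"],s["wrist_force"])
grab("wrist","pics/w5.png")
C=np.array([538.3,3.4,0]);ax=np.array([-.28,.96,0])
print(proj("pics/w5.png",[C+35.5*ax+[0,0,138],C+137.5*ax+[0,0,134],C-126*ax+[0,0,84]]))
E
```

```text
11.7 [529.94050986  33.65744488 241.26050253] [ 0.07765222 -0.40289132 -0.26599614]
[[248.1 189.3]
 [112.9 185.9]
 [428.4 172.2]]
```

View pics/w5.png

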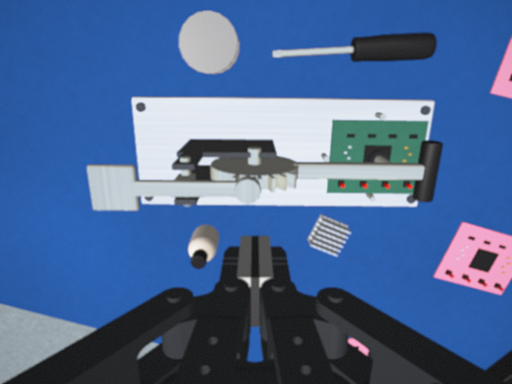

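The stud at (248,190) and the tail at (113,187) are within about 1 px of their predicted engaged positions. The bar is down at (430,171) and the board hasn't moved.

```bash
python3 -c "
from plant import r
print(r.finish_job())"
```

```text
the job is handed in; nothing more can be done
None
```

I freed the pawl, pushed the arm fully down and locked it with the stud. The last wrist picture shows the pawl engaged, the bar down and the board in place. I handed the job in at about 12 s of the allowed 48 s, and no verdict came back.

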